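# Hold the bleeder plug turned in the capacitor discharge box

## Robot

A 6-joint arm with a two-finger parallel gripper is mounted at the origin on a cart in front of the work surface, level with it; the furniture and walls round the work are solid. World frame = base frame: x ahead of the robot, y to its left, z up, the work surface at z = 0. Lengths are in mm, angles in rad, forces in N, time in s.
With the tool pointing down it reaches from about 275 to 750 mm from the base axis. Payload 10.2 kg.
Tool frame: the origin (TCP) lies midway between the tips of the shut fingers; the grasp point (between the pads) lies 19 mm behind it; z points along the fingers, y is the line along which they close (so a half turn about z gives the same grasp; the last joint's range is limited). The gripper opens to 85 mm and grips with 20 to 120 N. Pads are 22 mm wide; open, the fingers measure 114 mm over their backs; the gripper's body (76 mm by 85 mm) begins 54 mm behind the grasp point. The pads swing forward as they close: fully open they stand 13 mm farther back than shut.
Start: joints at [1.003, 0.313, 1.498, -0, 1.331, -0.223], TCP at [177.467, 494.102, 231.294] pointing down, gripper open.
Joint ranges: [-2.94, 2.94], [-0.97, 2.17], [0.19, 2.56], [-1.23, 4.37], [0.02, 3.11], [-2.88, 2.88]. Speed limits (rad/s): [2.39, 2.39, 3.01, 3.14, 3.14, 3.14].

## Interface

Orientations are given as a unit quaternion [w, x, y, z].
In Python, from rig import sense, capture, finish_job, find_in, place_of gives the robot as it stands. The module is installed in compiled form; this text tells all that it offers.
- The arm moves only by the shell command python3 -m jog 'ROWS' [FORCE]. ROWS is JSON, a list of rows, each an object of numbers: "tx", "ty", "tz": the shift along the tool's x, y, z in mm; "ax", "ay", "az": the turn, a rotation vector about the tool's x, y, z in rad; "jaw": the closure, from -1 (fully open) to 1 (shut), so that 0 is half open. In form: [{"tx": .., "ty": .., "tz": .., "ax": .., "ay": .., "az": .., "jaw": ..}, ...]. A call has 1 to 5 rows; each row shifts and turns the commanded pose from where the row before left it, along the tool's axes as they then stand; what a row does not reach is not made up. A row lasts 1/8 s, in which the tool goes at most 62.5 mm and 10.7 degrees, less where a joint would pass 70% of its speed; a pose out of reach is approached as far as the arm can. A call with a gripper value outside its range is refused whole. The fingers move at their own pace and stop on an object; FORCE is the grip in N (left out, the last holds). Time passes only in rows, so rows that do not move let the fingers close. It gives the time, the measured TCP pose, the force, the opening and the grip force at its end, in the units of the state.
- sense(): the state, without advancing time (a new reading comes with each control period).
- capture(name): name is "scene" or "top" or "wrist"; returns a dict with "color" (420x560x3 uint8, red, green, blue), "depth" (420x560 float32, mm along the optical axis (not along the pixel's ray), 0 where there is no reading), "fx", "fy", "cx", "cy" (pixels), "camera_from_world" (4x4, takes a point from world to camera coordinates); the wrist camera has in their place "mount" (4x4, takes a point from camera to tool coordinates, whose origin is the TCP and whose axes are the flange's). Camera axes: x right, y up, looking along -z (the intrinsics and any distortion apply to the point x, -y, -z); pixel columns grow to the right and rows downward; lengths in mm; the calibration is good to about 2 mm. A picture is of the moment at which its call begins: read the wrist's pose just before it.
- finish_job(): hands the job in; it is judged then, once.
Trained networks look in the newest picture that a camera, given by its name, has taken for a name from the list of things; names that differ only in an ending like _2 or _b are one class to them, and where a whole thing is asked for, a point or a joint stands for the part that bears it (a point fixed in the world has none). Each returns a list of dicts, best first, with "conf" (0 to 1); they miss things now and then, are a little off and sometimes report something else, mostly with a low value. They report only what shows in the picture. A call takes as long as a camera call. They do not tell look-alikes from the thing itself.
- find_in(query, camera): "centre" ([column, row] in pixels, amid what is visible of it).
- place_of(query, camera): "centre" ([column, row] in pixels: a listed point, or the origin of a listed thing).
The state is a dict: "time_s": time; "joints": joint angles; "dq": joint speeds; "tau": joint torques, N m; "eef_pos": TCP position; "ee_rot": TCP orientation; "force": force on the tool from outside, world axes, zero at the start; "wrist_torque": the same for the moment, N m; "grip_width": opening from 0.0 (shut) to 1.0 (fully open); "grip_force": force on a finger pad.
Only numpy, scipy, OpenCV 4.12 (cv2) and the standard library are available. Lean on these libraries where they do the work, as an engineer would, in place of code of your own. Each camera call takes 0.05 s, during which the arm holds its last target. There are 200 camera calls.

## Task

Bleed the capacitor that stands on the discharge box: take the plug with the flat wing grip out of the rack, push it straight into the bayonet socket of the box against the spring until its collar is flush on the face, then twist it a quarter turn clockwise (seen from above) against the return spring to the stop. The box bleeds only while the plug is held, so finish while still gripping it, pressed flush and turned to the stop, and do not let go. Leave the round-knob plug in the rack and the other things on the bench where they are.

Things in the scene. Friction and masses are not known exactly. Their poses are not given: they have to be found in the camera images.
- wing_plug: loose bayonet plug to fit, in one of the rack's two berths (which one varies), up to 0.15 rad askew; 0.08 to 0.17 kg. Origin on its axis at its lowest point, z up. A round cross pin along its y, 7 mm thick, 36 mm end to end with round ends, underside at z 0, on an 18 mm stem; a 44 mm aluminium collar at z 16.5 to 21.5 mm; on it the black wing grip. A half turn about z fits the same
- wing_plug_grip (a point): where to grip the wing plug: on its axis, 45 mm above its origin; axes as the plug. The wing is 16 mm thick (along x; close the fingers along x), 40 mm long (along y, parallel to the cross pin), and reaches from z 21.5 to 57.5 mm above the plug's origin
- wing_plug_collar (a point): centre of the underside of the wing plug's collar, on its axis, 16.5 mm above the plug's origin; axes as the plug
- discharge_box: fixed grey box with the bayonet socket; origin on the table, on the socket's axis, z up. Housing 100 x 100 mm centred on the origin, 50 mm high, aluminium face with 1.5 mm screw heads at its corners. Along the box's +x a low shelf carries a can capacitor, 46 mm across, axis 107 mm from the socket's, top at 110 mm; two copper straps 111 mm high stand at x 62, y +-30 mm
- socket_face (a point): centre of the socket's opening, on the top face 50 mm above the table; axes as the box. A 22 mm bore with two pin slots, 10 mm wide, along the box's +y and -y out to 20.5 mm from the axis, through the 6 mm face. The plug enters with its cross pin along the box's y. A single line on the face marks the start, a double line the end of the clockwise turn
- socket_spring (a point): point on the socket's axis 10 mm above the face: when the plug's collar has come down to here the pin begins to press the spring, 4 N, rising to 9 N with the collar flush on the face. The pin is clear under the face, and the plug can turn, with the collar less than 3.5 mm above the face. Let go, it turns back and springs up
- socket_rotor (a joint): turn of the sprung rotor inside the socket that the plug's pin drives, rad: 0 at rest, growing clockwise seen from above, stop at 1.5; it lags the plug by up to 0.07 rad of play. Return torque 0.03 N m at rest, 0.105 N m at the stop
- plug_rack: fixed grey block 64 (x) x 160 (y) x 40 mm high, origin at the centre of its underside; two berths at y +50 and -50 mm, 23 x 41 mm and 22 mm deep, long side along the rack's y. A plug's collar rests on the top with its pin along the rack's y, the wing's flat faces looking along the rack's x
- round_plug: the other plug, in the other berth: same pin, stem and collar but a round black knob 28 mm across and 30 mm high; stays in the rack. Origin on its axis at its lowest point
- side_cutters: side cutters lying flat, 106 x 44 x 11 mm, between the rack and the box; a bystander, origin at the centre of its underside
- screwdriver_b: screwdriver, 148 mm long, lying behind the rack; a bystander, origin at the centre of its underside
- wick_reel: flat braid reel, 46 mm across, 10 mm high, near the front edge; a bystander, origin at the centre of its underside
- lug_jar: jar with snap lid, 55 mm across, 50 mm high, behind and between rack and box; a bystander, origin at the centre of its underside
- tweezers: tweezers lying flat, 116 mm long, left of the rack; a bystander, origin at the centre of its underside
Not all that is in view belongs to the job. Leave any yellow look-alike of the wing_plug alone.

How it is judged:
By the outcome, as a careful person would: the job done as asked, in the order asked, and still so for the second after the job is handed in, while the arm keeps its last pose, push and grip.
It also fails if it takes over 43 s, if anything falls off the work surface, if the arm or the gripper's body presses on something with over 40 N, if the wrist force passes 120 N, or if a joint passes its speed limit or range.

## Working session

There is one attempt and no reset: what is moved stays moved. The work goes in short steps, Python scripts to look and compute and a shell command to move; the robot and the scene stay as the last step left them, time stands still between calls to the robot, and variables do not carry over. Pictures are saved under pics/ and viewed, at most 10 in all, crops included, and the job is handed in when it is done.

```bash
mkdir -p pics
cat > h.py <<'E'
import numpy as np, cv2
from rig import *
from scipy.spatial.transform import Rotation as R
def save(c,n,crop=None,s=1):
    im=c["color"][:,:,::-1]
    if crop: im=im[crop[1]:crop[3],crop[0]:crop[2]]
    cv2.imwrite("pics/"+n,cv2.resize(im,None,fx=s,fy=s,interpolation=cv2.INTER_CUBIC))
def T_tool(s=None):
    s=s or sense(); q=s["ee_rot"]; T=np.eye(4)
    T[:3,:3]=R.from_quat([q[1],q[2],q[3],q[0]]).as_matrix(); T[:3,3]=s["eef_pos"]; return T
def wfc(c,T=None):
    return np.linalg.inv(np.array(c["camera_from_world"])) if "camera_from_world" in c else T@np.array(c["mount"])
def ray(c,u,v,M):
    d=np.array([(u-c["cx"])/c["fx"],-(v-c["cy"])/c["fy"],-1]); return M[:3,3],M[:3,:3]@d
def at_z(c,p,z,M):
    o,d=ray(c,*p,M); return o+d*(z-o[2])/d[2]
def cloud(c,M):
    v,u=np.mgrid[:420,:560]; D=c["depth"]
    P=np.stack([(u-c["cx"])/c["fx"]*D,-(v-c["cy"])/c["fy"]*D,-D],-1)
    return P@M[:3,:3].T+M[:3,3]
E
python3 - <<'E'
from h import *
s=sense();print({k:np.round(v,3).tolist() for k,v in s.items()})
for n in ("scene","top"):
    c=capture(n);save(c,n+"1.png",s=1.4);M=wfc(c);P=cloud(c,M)
    print(n,[k for k in c if k not in("color","depth")],M[:3,3].round())
    for q in ("wing_plug","wing_plug_grip","wing_plug_collar","socket_face","discharge_box","plug_rack","round_plug"):
        for f in (find_in,place_of):
            try:
                for r in f(q,n)[:3]:
                    p=r["centre"];print(q,f.__name__,round(r["conf"],2),np.round(p),P[int(p[1]),int(p[0])].round())
            except Exception as e: print(q,f.__name__,e)
E
```

```text
{'time_s': 0.0, 'joints': [1.003, 0.313, 1.498, -0.0, 1.331, -0.223], 'dq': [-0.0, 0.001, -0.001, -0.001, 0.002, 0.002], 'tau': [0.002, -41.227, -25.974, -0.0, 0.004, 0.0], 'eef_pos': [177.316, 493.878, 230.739], 'ee_rot': [-0.0, 0.172, 0.985, -0.001], 'force': [0.262, -0.724, 0.155], 'wrist_torque': [-0.038, -0.014, 0.055], 'grip_force': 0.0, 'grip_width': 1.001}
scene ['fx', 'fy', 'cx', 'cy', 'camera_from_world'] [-170. -471.  738.]
wing_plug call 0.59 [280. 214.] [445.  66.  72.]
wing_plug call 0.51 [353. 231.] [546. -93.  36.]
wing_plug call 0.74 [280. 223.] [439.  64.  43.]
wing_plug call 0.62 [347. 237.] [534. -88.  20.]
wing_plug_grip call 0.75 [278. 216.] [448.  76.  55.]
wing_plug_grip call 0.66 [351. 231.] [542. -92.  42.]
wing_plug_grip call 0.69 [350. 226.] [541. -85.  56.]
wing_plug_grip call 0.65 [282. 210.] [447.  65.  81.]
wing_plug_collar call 0.86 [352. 230.] [545. -93.  41.]
wing_plug_collar call 0.66 [281. 217.] [445.  66.  59.]
wing_plug_collar call 0.62 [279. 221.] [444.  69.  44.]
wing_plug_collar call 0.61 [350. 230.] [542. -89.  40.]
wing_plug_collar call 0.2
[... 1432 characters left out ...]
6 [402. 217.] [ 481. -200.   40.]
socket_face call 0.82 [396. 199.] [ 520. -183.   50.]
socket_face call 0.97 [401. 219.] [ 479. -195.   42.]
socket_face call 0.27 [276. 228.] [460.  81.  81.]
socket_face call 0.24 [310. 170.] [589.   3.  51.]
discharge_box call 0.81 [400. 198.] [ 524. -192.   51.]
discharge_box call 0.64 [394. 217.] [ 481. -181.   43.]
plug_rack call 0.79 [255. 223.] [478. 125.  38.]
plug_rack call 0.5 [323. 273.] [364. -25.   9.]
plug_rack call 0.68 [257. 226.] [469. 120.  39.]
plug_rack call 0.39 [321. 276.] [358. -18.   9.]
round_plug call 0.85 [232. 220.] [482. 171.  76.]
round_plug call 0.52 [128. 219.] [496. 416.   6.]
round_plug call 0.85 [234. 221.] [480. 167.  75.]
```

View pics/top1.png

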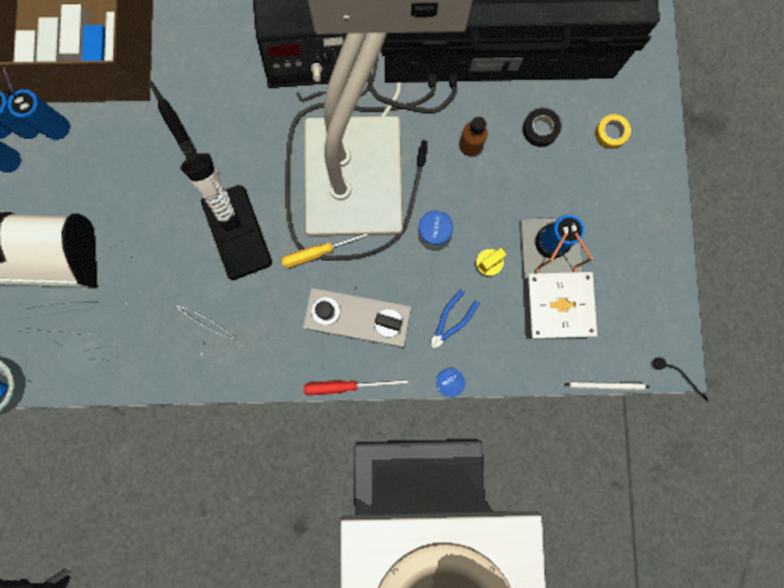

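View pics/scene1.png

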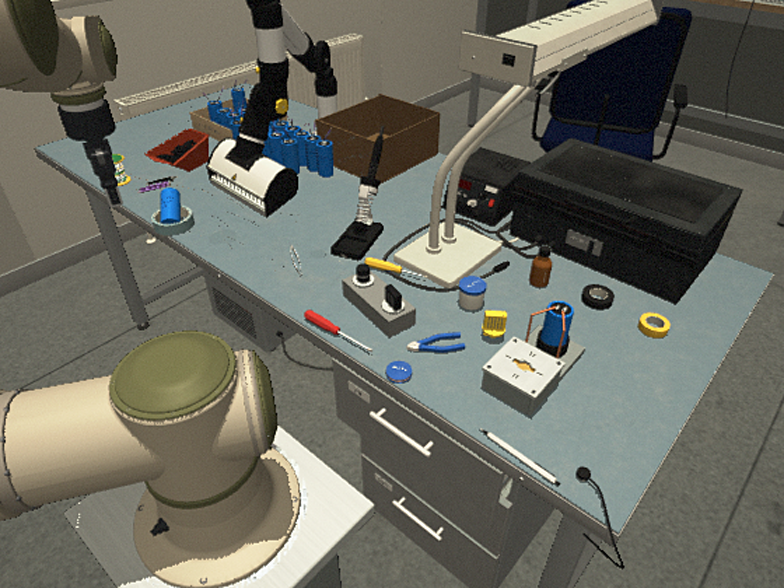

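The top view (shown at 1.4×) has the rack at (357,318). The black wing plug is in its right berth at (388,322), the round knob in the left berth at (325,310), and the box at (562,305) with slots running left to right.

There are two wing-shaped candidates: black at native (277,231) in the rack, and yellow at (350,187) loose on the bench. The black one fits, since it sits in a berth on a white collar. I'll measure next and confirm it in an enlarged crop.

```bash
cat >> h.py <<'E'
def rows(target,yaw,n,yaw_n=None):
    """print n rows: tool pointing down, tool y at world angle yaw"""
    T=T_tool(); d=(np.array(target)-T[:3,3])/n
    Rg=np.array([[np.sin(yaw),np.cos(yaw),0],[-np.cos(yaw),np.sin(yaw),0],[0,0,-1.]])
    if Rg[0,0]<0: pass
    w=R.from_matrix(T[:3,:3].T@Rg).as_rotvec(); print("total rotvec tool",w.round(3))
    A=T[:3,:3].copy()
    for i in range(n):
        print((A.T@d).round(1),(w/n).round(3)); A=A@R.from_rotvec(w/n).as_matrix()
E
python3 - <<'E'
from h import *
for n in("top","scene"):
    c=capture(n);M=wfc(c);P=cloud(c,M)
    def rect(name,xy,r,z0,z1):
        m=(P[...,2]>z0)&(P[...,2]<z1)&(np.hypot(P[...,0]-xy[0],P[...,1]-xy[1])<r)
        p=P[m]; print(n,name,m.sum(),cv2.minAreaRect(p[:,:2].astype(np.float32)),p.mean(0).round(1))
    rect("racktop",(470,121),100,36,43)
    rect("boxtop",(482,-195),75,47,53)
    rect("wing",(456,78),27,70,84)
    rect("knob",(481,169),27,62,80)
if 1:
    c=capture("top");save(c,"top_crop.png",(205,170,445,270),3.3)
T=T_tool();print(T.round(3)); rows((440,78,230),0.15,10)
E
```

```text
top racktop 1512 ((469.0437927246094, 124.31648254394531), (159.88336181640625, 64.17119598388672), 78.1214828491211) [468.5 123.7  39.5]
top boxtop 1854 ((486.8183898925781, -196.3726043701172), (112.64275360107422, 101.61934661865234), 0.8649577498435974) [ 480.  -196.4   49.5]
top wing 145 ((458.2899475097656, 75.56936645507812), (39.30165481567383, 16.092395782470703), 71.24822235107422) [458.3  75.6  79.8]
top knob 141 ((479.0500183105469, 172.97897338867188), (26.239147186279297, 26.29752540588379), 24.89264488220215) [478.6 172.6  73.2]
scene racktop 559 ((466.456298828125, 123.79475402832031), (164.1582489013672, 66.87582397460938), 78.26334381103516) [458.1 118.   39.8]
scene boxtop 1285 ((482.7840576171875, -195.98240661621094), (112.89517211914062, 101.02252960205078), 0.17536446452140808) [ 475.6 -197.8   49.8]
scene wing 88 ((455.40966796875, 75.54998779296875), (41.36033248901367, 16.917003631591797), 73.43710327148438) [453.1  72.5  78.4]
scene knob 77 ((475.3870849609375, 170.4272918701172), (26.460430145263672, 24.265522003173828), 10.966275215148926) [473.4 169.7  71.8]
[[-9.41000e-01  3.38000e-01  0.00000e+00  1.77466e+02]
 [ 3.38000e-01  9.41000e-01 -0.00000e+00  4.94096e+02]
 [-0.00000e+00 -0.00000e+00 -1.00000e+00  2.31307e+02]
 [ 0.00000e+00  0.00000e+00  0.00000e+00  1.00000e+00]]Traceback (most recent call last):
  File "<stdin>", line 13, in <module>
  File "h.py", line 26, in rows
    w=R.from_matrix(T[:3,:3].T@Rg).as_rotvec(); print("total rotvec tool",w.round(3))
      ~~~~~~~~~~~~~^^^^^^^^^^^^^^^
  File "scipy/spatial/transform/_rotation.pyx", line 1143, in scipy.spatial.transform._rotation.Rotation.from_matrix
ValueError: Non-positive determinant (left-handed or null coordinate frame) in rotation matrix 0: [[-4.74861951e-01 -8.80060298e-01  9.15967595e-06]
 [-8.80060298e-01  4.74861951e-01  4.87287788e-06]
 [ 8.63800795e-06  5.74712285e-06  1.00000000e+00]].
```

View pics/top_crop.png

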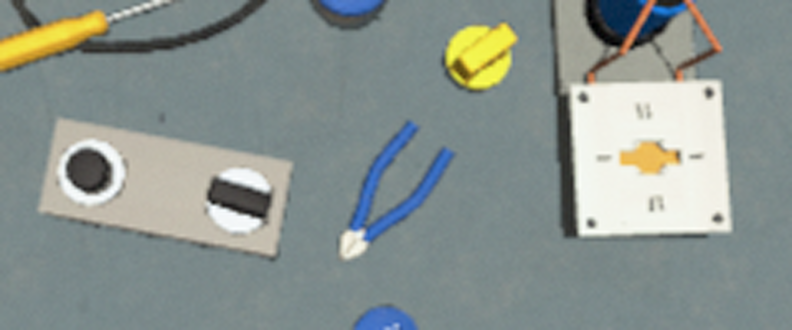

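The crop confirms it: a black wing on a white collar in the rack's right berth at crop (240,198). The yellow look-alike sits loose at (482,55). The socket slots lie along image horizontal (box y).

```bash
sed -i 's/    Rg=.*/    Rg=np.array([[-np.sin(yaw),np.cos(yaw),0],[np.cos(yaw),np.sin(yaw),0],[0,0,-1.]])/; /if Rg/d' h.py
python3 - <<'E'
from h import *
print(np.array(capture("wrist")["mount"]).round(2))
rows((457,76,200),-0.32,10)
E
```

```text
[[ 0.0000e+00  9.5000e-01  3.1000e-01  8.2030e+01]
 [ 1.0000e+00 -0.0000e+00  0.0000e+00  1.3000e-01]
 [ 0.0000e+00  3.1000e-01 -9.5000e-01 -1.4202e+02]
 [ 0.0000e+00  0.0000e+00  0.0000e+00  1.0000e+00]]
total rotvec tool [-0.    -0.     1.546]
[-40.4 -29.9   3.1] [-0.    -0.     0.155]
[-44.6 -23.3   3.1] [-0.    -0.     0.155]
[-47.6 -16.2   3.1] [-0.    -0.     0.155]
[-49.5  -8.7   3.1] [-0.    -0.     0.155]
[-50.3  -0.9   3.1] [-0.    -0.     0.155]
[-49.8   6.8   3.1] [-0.    -0.     0.155]
[-48.2  14.4   3.1] [-0.    -0.     0.155]
[-45.4  21.7   3.1] [-0.    -0.     0.155]
[-41.5  28.4   3.1] [-0.    -0.     0.155]
[-36.6  34.5   3.1] [-0.    -0.     0.155]
```

```bash
python3 -m jog '[{"tx":-40.4,"ty":-29.9,"tz":3,"az":0.155},{"tx":-44.6,"ty":-23.3,"tz":3,"az":0.155},{"tx":-47.6,"ty":-16.2,"tz":3,"az":0.155},{"tx":-49.5,"ty":-8.7,"tz":3,"az":0.155},{"tx":-50.3,"ty":-0.9,"tz":3,"az":0.155}]' | tail -c 400
python3 -m jog '[{"tx":-49.8,"ty":6.8,"tz":3,"az":0.155},{"tx":-48.2,"ty":14.4,"tz":3,"az":0.155},{"tx":-45.4,"ty":21.7,"tz":3,"az":0.155},{"tx":-41.5,"ty":28.4,"tz":3,"az":0.155},{"tx":-36.6,"ty":34.5,"tz":3,"az":0.155}]'| tail -c 400
python3 -m jog '[{"jaw":0},{"jaw":0}]'| tail -c 400
python3 - <<'E'
from h import *
T=T_tool();print(T.round(3));c=capture("wrist");save(c,"w1.png");M=wfc(c,T);P=cloud(c,M)
m=(P[...,2]>70)&(P[...,2]<90)&(np.hypot(P[...,0]-457,P[...,1]-76)<30)
p=P[m];print(m.sum(),cv2.minAreaRect(p[:,:2].astype(np.float32)),np.median(p[:,2]))
m=(P[...,2]>36)&(P[...,2]<43)&(np.hypot(P[...,0]-469,P[...,1]-124)<100)
p=P[m];print(m.sum(),cv2.minAreaRect(p[:,:2].astype(np.float32)),np.median(p[:,2]))
for q in("wing_plug_grip","wing_plug_collar","wing_plug"):
    for r in place_of(q,"wrist")[:2]:
        z={"wing_plug_grip":68.5,"wing_plug_collar":40,"wing_plug":23.5}[q];print(q,r,at_z(c,r["centre"],z,M).round(1))
E
```

```text
[[-9.41000e-01  3.38000e-01 -0.00000e+00  1.77495e+02]
 [ 3.38000e-01  9.41000e-01  0.00000e+00  4.94099e+02]
 [ 0.00000e+00 -0.00000e+00 -1.00000e+00  2.31304e+02]
 [ 0.00000e+00  0.00000e+00  0.00000e+00  1.00000e+00]]
0 ((0.0, 0.0), (0.0, 0.0), 0.0) nan
0 ((0.0, 0.0), (0.0, 0.0), 0.0) nanschema error: expected keys tx, ty, tz, ax, ay, az, jaw
schema error: expected keys tx, ty, tz, ax, ay, az, jaw
schema error: expected keys tx, ty, tz, ax, ay, az, jaw
  return _methods._mean(a, axis=axis, dtype=dtype,
  ret = ret.dtype.type(ret / rcount)
```

View pics/w1.png

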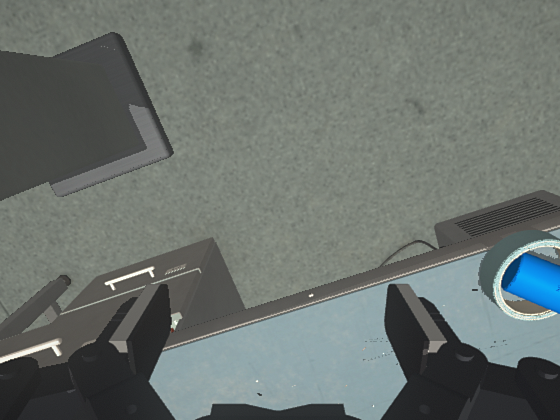

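The moves were refused because every key is required, so the arm hasn't moved. The picture shows only the floor and the bench edge. I'll resend with all the keys.

```bash
cat > look.py <<'E'
from h import *
import sys
T=T_tool();print(T.round(3));c=capture("wrist");save(c,sys.argv[1]);M=wfc(c,T);P=cloud(c,M)
m=(P[...,2]>70)&(P[...,2]<90)&(np.hypot(P[...,0]-457,P[...,1]-76)<30)
p=P[m];print(m.sum(),cv2.minAreaRect(p[:,:2].astype(np.float32)),np.median(p[:,2]))
m=(P[...,2]>36)&(P[...,2]<43)&(np.hypot(P[...,0]-469,P[...,1]-124)<100)
p=P[m];print(m.sum(),cv2.minAreaRect(p[:,:2].astype(np.float32)),np.median(p[:,2]))
for q in("wing_plug_grip","wing_plug_collar","wing_plug"):
    for r in place_of(q,"wrist")[:2]:
        z={"wing_plug_grip":68.5,"wing_plug_collar":40,"wing_plug":23.5}[q];print(q,r,at_z(c,r["centre"],z,M).round(1))
E
python3 -m jog '[{"tx":-40.4,"ty":-29.9,"tz":3,"ax":0,"ay":0,"az":0.155,"jaw":0},{"tx":-44.6,"ty":-23.3,"tz":3,"ax":0,"ay":0,"az":0.155,"jaw":0},{"tx":-47.6,"ty":-16.2,"tz":3,"ax":0,"ay":0,"az":0.155,"jaw":0},{"tx":-49.5,"ty":-8.7,"tz":3,"ax":0,"ay":0,"az":0.155,"jaw":0},{"tx":-50.3,"ty":-0.9,"tz":3,"ax":0,"ay":0,"az":0.155,"jaw":0}]' | tail -c 400
python3 -m jog '[{"tx":-49.8,"ty":6.8,"tz":3,"ax":0,"ay":0,"az":0.155,"jaw":0},{"tx":-48.2,"ty":14.4,"tz":3,"ax":0,"ay":0,"az":0.155,"jaw":0},{"tx":-45.4,"ty":21.7,"tz":3,"ax":0,"ay":0,"az":0.155,"jaw":0},{"tx":-41.5,"ty":28.4,"tz":3,"ax":0,"ay":0,"az":0.155,"jaw":0},{"tx":-36.6,"ty":34.5,"tz":3,"ax":0,"ay":0,"az":0.155,"jaw":0}]'| tail -c 400
python3 -m jog '[{"tx":0,"ty":0,"tz":0,"ax":0,"ay":0,"az":0,"jaw":0},{"tx":0,"ty":0,"tz":0,"ax":0,"ay":0,"az":0,"jaw":0}]'| tail -c 400
python3 look.py w2.png
```

```text
time_s: 2.52
eef_pos: [317.7, 283.6, 216.4]
ee_rot: [0.0, 0.533, 0.846, 0.0]
force: [-0.3, 2.0, 0.2]
grip_width: 0.5
grip_force: 0.0
time_s: 3.15
eef_pos: [457.0, 73.9, 201.4]
ee_rot: [0.0, 0.813, 0.582, 0.0]
force: [1.1, 0.5, -0.6]
grip_width: 0.502
grip_force: 0.0
time_s: 3.4
eef_pos: [455.8, 75.9, 201.3]
ee_rot: [-0.0, 0.812, 0.584, -0.0]
force: [0.2, -0.5, 0.2]
grip_width: 0.504
grip_force: 0.0
[[ 3.17000e-01  9.48000e-01 -0.00000e+00  4.55850e+02]
 [ 9.48000e-01 -3.17000e-01  0.00000e+00  7.58820e+01]
 [ 0.00000e+00 -0.00000e+00 -1.00000e+00  2.01268e+02]
 [ 0.00000e+00  0.00000e+00  0.00000e+00  1.00000e+00]]
1158 ((455.4928894042969, 77.58316040039062), (39.934349060058594, 16.23105239868164), 72.11947631835938) 80.14962276595594
11538 ((465.8302307128906, 125.9417724609375), (160.45216369628906, 64.24340057373047), 78.15145874023438) 39.463477116870735
wing_plug_grip {'centre': [279.0, 200.0], 'conf': 0.92} [455.6  75.7  68.5]
wing_plug_grip {'centre': [432.6, 326.1], 'conf': 0.83} [545.3 -73.1  68.5]
wing_plug_collar {'centre': [423.9, 304.6], 'conf': 0.94} [548.9 -70.9  40. ]
wing_plug_collar {'centre': [277.8, 189.8], 'conf': 0.56} [454.9  76.5  40. ]
wing_plug {'centre': [277.1, 186.6], 'conf': 0.6} [453.9  75.3  23.5]
```

View pics/w2.png

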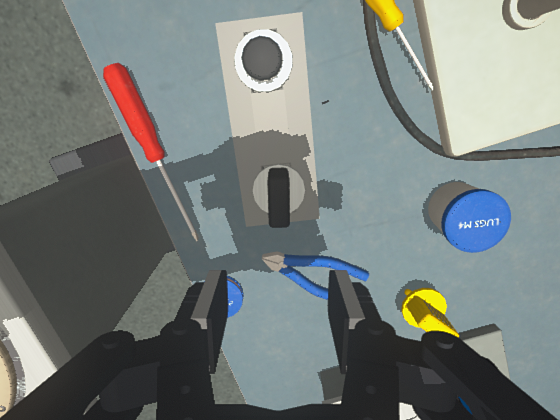

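The black wing is between the fingers at (279,198), and depth and network agree on it to about 1.5 mm. I'll descend and grip.

```bash
python3 -m jog '[{"tx":0.8,"ty":-0.5,"tz":40,"ax":0,"ay":0,"az":-0.01,"jaw":0},{"tx":0,"ty":0,"tz":40,"ax":0,"ay":0,"az":0,"jaw":0},{"tx":0,"ty":0,"tz":40,"ax":0,"ay":0,"az":0,"jaw":0},{"tx":0,"ty":0,"tz":20,"ax":0,"ay":0,"az":0,"jaw":0},{"tx":0,"ty":0,"tz":10,"ax":0,"ay":0,"az":0,"jaw":0}]'
python3 -m jog '[{"tx":0,"ty":0,"tz":0,"ax":0,"ay":0,"az":0,"jaw":0.2},{"tx":0,"ty":0,"tz":0,"ax":0,"ay":0,"az":0,"jaw":0.5},{"tx":0,"ty":0,"tz":0,"ax":0,"ay":0,"az":0,"jaw":1},{"tx":0,"ty":0,"tz":0,"ax":0,"ay":0,"az":0,"jaw":1},{"tx":0,"ty":0,"tz":0,"ax":0,"ay":0,"az":0,"jaw":1}]' 80
```

```text
time_s: 4.22
eef_pos: [455.5, 76.9, 50.6]
ee_rot: [-0.0, 0.809, 0.588, -0.0]
force: [0.0, 0.2, 0.6]
grip_width: 0.5
grip_force: 0.0
time_s: 4.85
eef_pos: [456.6, 76.4, 52.3]
ee_rot: [0.001, 0.809, 0.588, 0.001]
force: [-1.0, 0.1, 6.6]
grip_width: 0.176
grip_force: 78.9
```

```bash
python3 -m jog '[{"tx":0,"ty":0,"tz":-10,"ax":0,"ay":0,"az":0,"jaw":1},{"tx":0,"ty":0,"tz":-20,"ax":0,"ay":0,"az":0,"jaw":1},{"tx":0,"ty":0,"tz":-35,"ax":0,"ay":0,"az":0,"jaw":1},{"tx":0,"ty":0,"tz":-35,"ax":0,"ay":0,"az":0,"jaw":1},{"tx":0,"ty":0,"tz":-35,"ax":0,"ay":0,"az":0,"jaw":1}]'
python3 -c "
from h import *
rows((478,-265,190),0.008,9)"
```

```text
time_s: 5.48
eef_pos: [455.7, 76.5, 188.1]
ee_rot: [0.0, 0.809, 0.588, 0.0]
force: [-0.4, -0.4, -0.2]
grip_width: 0.174
grip_force: 78.1
total rotvec tool [ 0.001 -0.    -0.322]
[-35.3  14.1  -0.2] [ 0.    -0.    -0.036]
[-35.8  12.8  -0.2] [ 0.    -0.    -0.036]
[-36.2  11.5  -0.2] [ 0.    -0.    -0.036]
[-36.6  10.2  -0.2] [ 0.    -0.    -0.036]
[-37.    8.9  -0.2] [ 0.    -0.    -0.036]
[-37.3   7.6  -0.2] [ 0.    -0.    -0.036]
[-37.5   6.2  -0.2] [ 0.    -0.    -0.036]
[-37.7   4.9  -0.2] [ 0.    -0.    -0.036]
[-37.9   3.5  -0.2] [ 0.    -0.    -0.036]
```

```bash
python3 -m jog '[{"tx":-35.3,"ty":14.1,"tz":0,"ax":0,"ay":0,"az":-0.036,"jaw":1},{"tx":-35.8,"ty":12.8,"tz":0,"ax":0,"ay":0,"az":-0.036,"jaw":1},{"tx":-36.2,"ty":11.5,"tz":0,"ax":0,"ay":0,"az":-0.036,"jaw":1},{"tx":-36.6,"ty":10.2,"tz":0,"ax":0,"ay":0,"az":-0.036,"jaw":1},{"tx":-37,"ty":8.9,"tz":0,"ax":0,"ay":0,"az":-0.036,"jaw":1}]'|head -2
python3 -m jog '[{"tx":-37.3,"ty":7.6,"tz":0,"ax":0,"ay":0,"az":-0.036,"jaw":1},{"tx":-37.5,"ty":6.2,"tz":0,"ax":0,"ay":0,"az":-0.036,"jaw":1},{"tx":-37.7,"ty":4.9,"tz":0,"ax":0,"ay":0,"az":-0.036,"jaw":1},{"tx":-37.9,"ty":3.5,"tz":0,"ax":0,"ay":0,"az":-0.034,"jaw":1},{"tx":0,"ty":0,"tz":0,"ax":0,"ay":0,"az":0,"jaw":1}]'
python3 -m jog '[{"tx":0,"ty":0,"tz":0,"ax":0,"ay":0,"az":0,"jaw":1},{"tx":0,"ty":0,"tz":0,"ax":0,"ay":0,"az":0,"jaw":1}]'|head -2
cat > box.py <<'E'
from h import *
import sys
T=T_tool();print(T.round(3));c=capture("wrist");cv2.imwrite("pics/"+sys.argv[1],c["color"][:,:,::-1]);M=wfc(c,T);P=cloud(c,M)
m=(P[...,2]>46)&(P[...,2]<53)&(np.hypot(P[...,0]-480,P[...,1]+196)<75)&(P[...,0]<534)
p=P[m];print(m.sum(),cv2.minAreaRect(p[:,:2].astype(np.float32)),np.median(p[:,2]))
for q in("socket_face","discharge_box"):
    for r in place_of(q,"wrist")[:2]: print(q,r,at_z(c,r["centre"],50 if q[0]=="s" else 0,M).round(1))
for q in("wing_plug_grip","wing_plug_collar","wing_plug"):
    for r in place_of(q,"wrist")[:2]: print(q,r)
# socket from the orange opening
hsv=cv2.cvtColor(c["color"],cv2.COLOR_RGB2HSV)
m=((hsv[...,0]>8)&(hsv[...,0]<28)&(hsv[...,1]>90)).astype(np.uint8)
n,l,st,ce=cv2.connectedComponentsWithStats(m)
for i in range(1,n):
    if st[i,4]>60: print("orange",st[i],ce[i].round(1),at_z(c,ce[i],50,M).round(1))
E
python3 box.py w3.png
```

```text
time_s: 6.1
eef_pos: [468.3, -114.5, 187.0]
time_s: 6.72
eef_pos: [478.2, -266.9, 186.5]
ee_rot: [0.0, 0.705, 0.709, -0.0]
force: [0.7, 0.4, -0.8]
grip_width: 0.173
grip_force: 78.1
time_s: 6.98
eef_pos: [478.6, -264.1, 186.6]
[[-9.00000e-03  1.00000e+00  0.00000e+00  4.78639e+02]
 [ 1.00000e+00  9.00000e-03  0.00000e+00 -2.64105e+02]
 [ 0.00000e+00  0.00000e+00 -1.00000e+00  1.86611e+02]
 [ 0.00000e+00  0.00000e+00  0.00000e+00  1.00000e+00]]
19058 ((477.4423828125, -195.0687713623047), (100.55748748779297, 99.7607421875), 0.5906029343605042) 49.43091867672277
socket_face {'centre': [277.6, 107.1], 'conf': 0.81} [ 476.8 -195.6   50. ]
discharge_box {'centre': [278.6, 106.4], 'conf': 0.59} [ 477.7 -197.3    0. ]
wing_plug_grip {'centre': [276.8, 306.8], 'conf': 0.91}
wing_plug {'centre': [277.0, 258.1], 'conf': 0.66}
wing_plug {'centre': [277.3, 310.0], 'conf': 0.6}
orange [351  51 107  49 789] [410.2  71.6] [ 568.9 -170.8   50. ]
orange [ 264   77   30   58 1123] [278.2 105.4] [ 477.2 -194.4   50. ]
orange [346 122 108  43 692] [402.8 144.5] [ 569.7 -221.3   50. ]
```

View pics/w3.png

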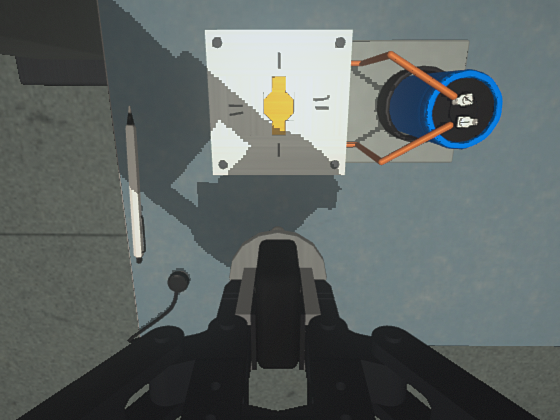

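The socket opening is at (278,105) with pin slots running vertically in the image. Single lines at the slot ends and double lines at the sides. The plug is held with its wing at (277,305). Next I'll measure the plug's offset in the hand.

```bash
cat > hand.py <<'E'
from h import *
c=capture("wrist");Q=cloud(c,np.array(c["mount"]));col=c["color"].astype(int)
g=(abs(Q[...,0])<40)&(abs(Q[...,1])<26)&(Q[...,2]<30)&(Q[...,2]>-45)&(c["depth"]>0)
top=g&(Q[...,2]<-22)&(abs(Q[...,1])<12)&(abs(Q[...,0])<28)
p=Q[top];print("top",len(p),np.histogram(p[:,2],bins=10)); zt=np.median(p[:,2]); p=p[abs(p[:,2]-zt)<1.5]
print(zt,cv2.minAreaRect(p[:,:2].astype(np.float32)),np.percentile(p,[1,50,99],axis=0).round(1).tolist())
col_=g&(c["color"].min(-1)>90)&(Q[...,2]>-10)&(Q[...,2]<16)
p=Q[col_];print("collar",len(p),np.percentile(p,[1,10,50,90,99],axis=0).round(1).tolist())
z0=np.median(p[:,2]);p=p[abs(p[:,2]-z0)<1.5]
# circle fit on outer rim: far x extreme per y bin, radius 22
pts=[]
for y in np.arange(-16,16.1,1):
    q=p[abs(p[:,1]-y)<.6]
    if len(q)>2: pts.append((q[:,0].max(),y))
pts=np.array(pts)
from scipy.optimize import least_squares
f=least_squares(lambda a:np.hypot(pts[:,0]-a[0],pts[:,1]-a[1])-22,[0,0],loss="soft_l1");print("rim centre",f.x,f.cost,len(pts),z0)
E
python3 hand.py
```

```text
top 6043 (array([ 179,  116,   82,  724,  198,  148,  296, 3626,  473,  201]), array([-44.99726963, -42.69953945, -40.40180926, -38.10407908,
       -35.8063489 , -33.50861872, -31.21088854, -28.91315836,
       -26.61542818, -24.317698  , -22.01996782]))
-28.125262864267228 ((1.2615680694580078, 0.07855987548828125), (23.885662078857422, 39.364967346191406), 89.35177612304688) [[-17.3, -9.2, -29.3], [3.2, -1.0, -27.9], [19.9, 9.0, -26.7]]
collar 1650 [[0.7, -21.9, 6.6], [3.5, -18.8, 7.2], [11.1, -0.9, 7.9], [20.0, 16.5, 8.7], [21.8, 19.7, 9.8]]
rim centre [ 0.30236    -1.18426754] 0.7777134005082404 33 7.936022094494504
```

```bash
python3 -m jog '[{"tx":0,"ty":0,"tz":30,"ax":0,"ay":0,"az":0,"jaw":1},{"tx":0,"ty":0,"tz":30,"ax":0,"ay":0,"az":0,"jaw":1},{"tx":0,"ty":0,"tz":16,"ax":0,"ay":0,"az":0,"jaw":1},{"tx":0,"ty":0,"tz":0,"ax":0,"ay":0,"az":0,"jaw":1},{"tx":0,"ty":0,"tz":0,"ax":0,"ay":0,"az":0,"jaw":1}]'
python3 box.py w4.png; python3 hand.py
python3 - <<'E'
from h import *
# bore centre: symmetric box-edge of opening in tool coords from orange mask
T=T_tool();c=capture("wrist");M=wfc(c,T)
hsv=cv2.cvtColor(c["color"],cv2.COLOR_RGB2HSV)
m=((hsv[...,0]>8)&(hsv[...,0]<28)&(hsv[...,1]>90)).astype(np.uint8)
n,l,st,ce=cv2.connectedComponentsWithStats(m);i=min((i for i in range(1,n) if st[i,4]>400),key=lambda i:abs(ce[i][0]-278))
x,y,w,h=st[i,:4]
for a in((x,y+h/2),(x+w,y+h/2),(x+w/2,y),(x+w/2,y+h)): print(at_z(c,a,49.5,M).round(1))
E
```

```text
time_s: 7.95
eef_pos: [479.1, -265.5, 111.4]
ee_rot: [0.001, 0.704, 0.71, 0.0]
force: [-0.3, 0.3, -1.1]
grip_width: 0.172
grip_force: 78.1
[[-8.00000e-03  1.00000e+00  1.00000e-03  4.79068e+02]
 [ 1.00000e+00  8.00000e-03 -1.00000e-03 -2.65475e+02]
 [-1.00000e-03  1.00000e-03 -1.00000e+00  1.11412e+02]
 [ 0.00000e+00  0.00000e+00  0.00000e+00  1.00000e+00]]
35723 ((477.4095764160156, -194.89251708984375), (100.6906967163086, 100.39307403564453), 0.7674274444580078) 49.4349370436276
socket_face {'centre': [278.6, 111.6], 'conf': 0.97} [ 477.9 -195.9   50. ]
discharge_box {'centre': [277.1, 108.7], 'conf': 0.67} [ 477.1 -197.     0. ]
wing_plug_grip {'centre': [276.9, 307.7], 'conf': 0.93}
wing_plug {'centre': [275.2, 256.8], 'conf': 0.79}
orange [ 378   27  173   74 2071] [475.   58.5] [ 576.5 -169.1   50. ]
orange [ 258   69   40   79 2063] [277.5 108.3] [ 477.3 -194.2   50. ]
orange [ 369  134  172   63 1692] [460.8 166.6] [ 578.5 -224.2   50. ]
top 6042 (array([ 180,  120,   81,  730,  181,  139,  314, 3657,  439,  201]), array([-44.98295144, -42.68645831, -40.38996519, -38.09347206,
       -35.79697894, -33.50048581, -31.20399269, -28.90749957,
       -26.61100644, -24.31451332, -22.01802019]))
-28.1111793463388 ((1.544198989868164, -2.0533447265625), (40.336753845214844, 23.588756561279297), 11.79311752319336) [[-17.5, -9.1, -29.3], [3.1, -1.0, -27.9], [20.1, 9.1, -26.7]]
collar 1637 [[0.7, -21.9, 6.5], [3.5, -18.7, 7.2], [11.0, -0.9, 8.0], [20.0, 16.5, 8.6], [21.9, 19.6, 9.3]]
rim centre [ 0.38842471 -1.14405845] 0.7138319974878711 33 7.956338363062997
[ 467.2 -194.5   49.5]
[ 488.1 -194.3   49.5]
[ 477.5 -175.    49.5]
[ 477.9 -215.    49.5]
```

View pics/w4.png

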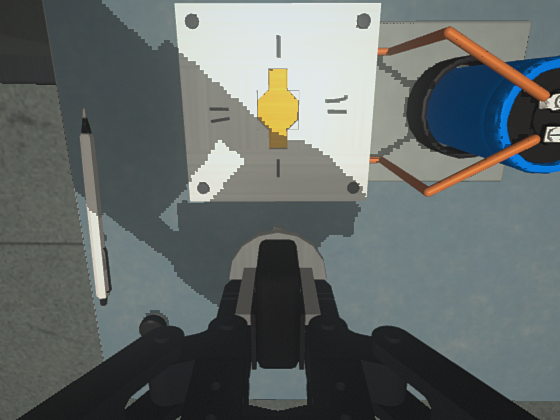

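The opening is centred at about (278,108) and the plug at (277,300). Relative shift needed is about +70.2 mm along tool x and −0.5 mm along tool y.

```bash
python3 -m jog '[{"tx":25,"ty":-0.5,"tz":0,"ax":0,"ay":0,"az":0,"jaw":1},{"tx":30,"ty":0,"tz":0,"ax":0,"ay":0,"az":0,"jaw":1},{"tx":15.2,"ty":0,"tz":8,"ax":0,"ay":0,"az":0,"jaw":1},{"tx":0,"ty":0,"tz":10,"ax":0,"ay":0,"az":0,"jaw":1},{"tx":0,"ty":0,"tz":4,"ax":0,"ay":0,"az":0,"jaw":1}]'
python3 -m jog '[{"tx":0,"ty":0,"tz":0,"ax":0,"ay":0,"az":0,"jaw":1},{"tx":0,"ty":0,"tz":0,"ax":0,"ay":0,"az":0,"jaw":1},{"tx":0,"ty":0,"tz":0,"ax":0,"ay":0,"az":0,"jaw":1}]'
python3 -c "
from h import *
for i in range(1): T=T_tool();print(T.round(4));print(T[:3,:3].T@(np.array([478.6,-195.25,0])-T[:3,3]),sense()['force'])"
```

```text
time_s: 8.98
eef_pos: [477.3, -195.4, 87.3]
ee_rot: [-0.0, 0.704, 0.71, -0.0]
force: [-0.4, -0.3, -0.4]
grip_width: 0.176
grip_force: 78.1
time_s: 9.35
eef_pos: [477.6, -195.2, 88.5]
ee_rot: [0.0, 0.704, 0.71, 0.0]
force: [-0.7, 0.2, -1.6]
grip_width: 0.172
grip_force: 78.1
[[-7.700000e-03  1.000000e+00  4.000000e-04  4.776047e+02]
 [ 1.000000e+00  7.700000e-03 -3.000000e-04 -1.951664e+02]
 [-3.000000e-04  4.000000e-04 -1.000000e+00  8.850280e+01]
 [ 0.000000e+00  0.000000e+00  0.000000e+00  1.000000e+00]]
[-6.67313835e-02  9.61772570e-01  8.85031579e+01] [-0.65012626  0.20548061 -1.56091056]
```

```bash
python3 -m jog '[{"tx":0,"ty":0.9,"tz":3,"ax":0,"ay":0,"az":-0.004,"jaw":1},{"tx":0,"ty":0,"tz":3,"ax":0,"ay":0,"az":0,"jaw":1},{"tx":0,"ty":0,"tz":2,"ax":0,"ay":0,"az":0,"jaw":1},{"tx":0,"ty":0,"tz":2,"ax":0,"ay":0,"az":0,"jaw":1},{"tx":0,"ty":0,"tz":2,"ax":0,"ay":0,"az":0,"jaw":1}]'
python3 -m jog '[{"tx":0,"ty":0,"tz":1,"ax":0,"ay":0,"az":0,"jaw":1},{"tx":0,"ty":0,"tz":0,"ax":0,"ay":0,"az":0,"jaw":1},{"tx":0,"ty":0,"tz":0,"ax":0,"ay":0,"az":0,"jaw":1}]'
```

```text
time_s: 9.98
eef_pos: [478.4, -194.8, 76.2]
ee_rot: [0.0, 0.703, 0.711, 0.0]
force: [0.6, -0.8, -1.3]
grip_width: 0.17
grip_force: 78.1
time_s: 10.35
eef_pos: [478.4, -194.9, 75.4]
ee_rot: [0.0, 0.703, 0.711, 0.0]
force: [0.3, 0.0, -1.4]
grip_width: 0.174
grip_force: 78.1
```

It's in the slot without contact. I'll press on against the spring.

```bash
python3 -m jog '[{"tx":0,"ty":0,"tz":2,"ax":0,"ay":0,"az":0,"jaw":1},{"tx":0,"ty":0,"tz":2,"ax":0,"ay":0,"az":0,"jaw":1},{"tx":0,"ty":0,"tz":2,"ax":0,"ay":0,"az":0,"jaw":1},{"tx":0,"ty":0,"tz":0,"ax":0,"ay":0,"az":0,"jaw":1}]'
python3 -m jog '[{"tx":0,"ty":0,"tz":2,"ax":0,"ay":0,"az":0,"jaw":1},{"tx":0,"ty":0,"tz":2,"ax":0,"ay":0,"az":0,"jaw":1},{"tx":0,"ty":0,"tz":2,"ax":0,"ay":0,"az":0,"jaw":1},{"tx":0,"ty":0,"tz":0,"ax":0,"ay":0,"az":0,"jaw":1},{"tx":0,"ty":0,"tz":0,"ax":0,"ay":0,"az":0,"jaw":1}]'
```

```text
time_s: 10.85
eef_pos: [478.5, -194.9, 69.4]
ee_rot: [0.0, 0.703, 0.711, 0.0]
force: [-0.6, 0.6, 3.4]
grip_width: 0.174
grip_force: 78.7
time_s: 11.48
eef_pos: [478.5, -194.9, 63.5]
ee_rot: [0.0, 0.703, 0.711, -0.0]
force: [-2.0, 1.8, 6.5]
grip_width: 0.173
grip_force: 79.1
```

```bash
for i in 1 2 3; do python3 -m jog '[{"tx":0,"ty":0,"tz":0.7,"ax":0,"ay":0,"az":0,"jaw":1},{"tx":0,"ty":0,"tz":0,"ax":0,"ay":0,"az":0,"jaw":1}]' | grep -E "pos|force"; done
```

```text
eef_pos: [478.5, -194.9, 62.8]
force: [-2.0, 1.2, 7.8]
grip_force: 79.2
eef_pos: [478.5, -194.9, 62.3]
force: [-3.3, 1.1, 10.0]
grip_force: 79.5
eef_pos: [478.5, -194.9, 62.3]
force: [-6.2, 2.6, 17.1]
grip_force: 80.9
```

The collar is flush: z has stopped at 62.3 and the force is 17 N. Now I'll twist clockwise (+az).

```bash
python3 -m jog '[{"tx":0,"ty":0,"tz":0,"ax":0,"ay":0,"az":0,"jaw":1},{"tx":0,"ty":0,"tz":0,"ax":0,"ay":0,"az":0.1,"jaw":1},{"tx":0,"ty":0,"tz":0,"ax":0,"ay":0,"az":0.1,"jaw":1},{"tx":0,"ty":0,"tz":0,"ax":0,"ay":0,"az":0.1,"jaw":1},{"tx":0,"ty":0,"tz":0,"ax":0,"ay":0,"az":0.1,"jaw":1}]' 110
python3 -c "
from h import *
T=T_tool();s=sense();print(np.arctan2(T[1,1],T[0,1]),T[:3,2],np.round(s['wrist_torque'],3),s['force'],s['joints'])"
```

```text
time_s: 12.85
eef_pos: [479.0, -195.2, 62.4]
ee_rot: [0.001, 0.831, 0.556, 0.0]
force: [-2.5, 1.7, 15.6]
grip_width: 0.169
grip_force: 107.2
-0.3909016098755256 [ 0.00156166 -0.00119949 -0.99999806] [0.38  0.601 0.111] [-2.52654162  1.68646382 15.60677484] [-6.13704512e-01  4.95860012e-01  1.71827067e+00 -1.01693476e-04
  9.25494497e-01 -2.22741331e-01]
```

```bash
python3 -m jog '[{"tx":0,"ty":0,"tz":0,"ax":0,"ay":0,"az":0.12,"jaw":1},{"tx":0,"ty":0,"tz":0,"ax":0,"ay":0,"az":0.12,"jaw":1},{"tx":0,"ty":0,"tz":0,"ax":0,"ay":0,"az":0.12,"jaw":1},{"tx":0,"ty":0,"tz":0,"ax":0,"ay":0,"az":0.12,"jaw":1},{"tx":0,"ty":0,"tz":0,"ax":0,"ay":0,"az":0.12,"jaw":1}]'|grep -E "pos|force"
cat > st.py <<'E'
from h import *
T=T_tool();s=sense();print("yaw",np.arctan2(T[1,1],T[0,1]).round(3),T[:3,3].round(1),T[:3,2].round(4),np.round(s['wrist_torque'],3),np.round(s['force'],1),s['time_s'])
E
python3 st.py
python3 -m jog '[{"tx":0,"ty":0,"tz":0,"ax":0,"ay":0,"az":0.12,"jaw":1},{"tx":0,"ty":0,"tz":0,"ax":0,"ay":0,"az":0.12,"jaw":1},{"tx":0,"ty":0,"tz":0,"ax":0,"ay":0,"az":0.1,"jaw":1},{"tx":0,"ty":0,"tz":0,"ax":0,"ay":0,"az":0.06,"jaw":1},{"tx":0,"ty":0,"tz":0,"ax":0,"ay":0,"az":0,"jaw":1}]' |grep -E "pos|force"
python3 st.py
```

```text
eef_pos: [479.0, -195.3, 62.4]
force: [-2.3, 1.3, 15.5]
grip_force: 107.1
yaw -0.992 [ 479.  -195.3   62.4] [ 0.0018 -0.0014 -1.    ] [0.335 0.534 0.15 ] [-2.3  1.3 15.5] 13.475
eef_pos: [479.1, -195.4, 62.4]
force: [-2.4, 0.4, 15.2]
grip_force: 107.1
yaw -1.388 [ 479.1 -195.4   62.4] [ 0.002  -0.0016 -1.    ] [0.27  0.46  0.004] [-2.4  0.4 15.2] 14.1
```

```bash
for i in 1 2; do python3 -m jog '[{"tx":0,"ty":0,"tz":0,"ax":0,"ay":0,"az":0.05,"jaw":1},{"tx":0,"ty":0,"tz":0,"ax":0,"ay":0,"az":0,"jaw":1}]' >/dev/null; python3 st.py; done
for i in 1 2; do python3 -m jog '[{"tx":0,"ty":0,"tz":0,"ax":0,"ay":0,"az":0.04,"jaw":1},{"tx":0,"ty":0,"tz":0,"ax":0,"ay":0,"az":0,"jaw":1}]' >/dev/null; python3 st.py; done
```

```text
yaw -1.438 [ 479.1 -195.4   62.4] [ 0.0021 -0.0016 -1.    ] [0.231 0.444 0.023] [-1.5  0.6 13.8] 14.35
yaw -1.488 [ 479.1 -195.4   62.4] [ 0.002  -0.0016 -1.    ] [0.246 0.516 0.094] [-3.4  0.5 14.2] 14.6
yaw -1.528 [ 479.1 -195.4   62.4] [ 0.0021 -0.0017 -1.    ] [0.169 0.435 0.058] [-2.5  0.  13.8] 14.85
yaw -1.568 [ 479.1 -195.4   62.4] [ 0.002  -0.0017 -1.    ] [0.199 0.496 0.04 ] [-2.6  0.7 14.5] 15.1
```

```bash
for i in 1 2 3; do python3 -m jog '[{"tx":0,"ty":0,"tz":0,"ax":0,"ay":0,"az":0.03,"jaw":1},{"tx":0,"ty":0,"tz":0,"ax":0,"ay":0,"az":0,"jaw":1}]' >/dev/null; python3 st.py; done
python3 -c "
from h import *
c=capture('wrist');save(c,'w5.png')"
```

```text
yaw -1.598 [ 479.2 -195.4   62.4] [ 0.0021 -0.0017 -1.    ] [0.282 0.446 0.171] [-2.3  1.  14.1] 15.35
yaw -1.627 [ 479.2 -195.4   62.4] [ 0.002  -0.0017 -1.    ] [0.343 0.445 0.352] [-2.4  0.5 14. ] 15.6
yaw -1.657 [ 479.1 -195.3   62.4] [ 0.0019 -0.0018 -1.    ] [0.31  0.381 0.5  ] [-2.1  1.  14.3] 15.85
```

View pics/w5.png

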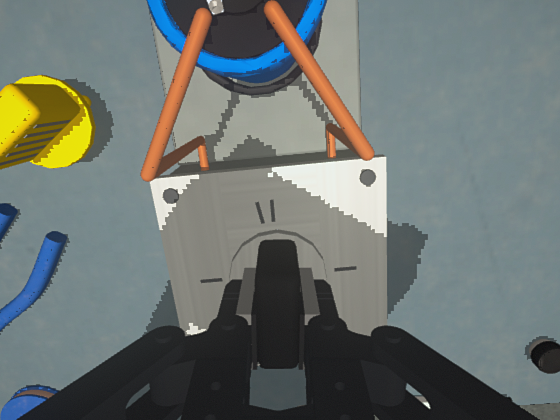

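The wing now points at the double line at (265,211), with the collar on the face. The torque rose steadily to 0.5 N·m, so it's against the stop. I'll check the hold once, then hand in.

```bash
python3 -m jog '[{"tx":0,"ty":0,"tz":0.4,"ax":0,"ay":0,"az":0,"jaw":1},{"tx":0,"ty":0,"tz":0,"ax":0,"ay":0,"az":0,"jaw":1},{"tx":0,"ty":0,"tz":0,"ax":0,"ay":0,"az":0,"jaw":1},{"tx":0,"ty":0,"tz":0,"ax":0,"ay":0,"az":0,"jaw":1}]'; python3 st.py; python3 -c "
from rig import *
print(finish_job())"
```

```text
time_s: 16.4
eef_pos: [479.2, -195.3, 62.4]
ee_rot: [0.001, 0.999, -0.043, 0.001]
force: [-3.7, 2.0, 18.4]
grip_width: 0.171
grip_force: 108.0
yaw -1.656 [ 479.2 -195.3   62.4] [ 0.002  -0.0019 -1.    ] [0.423 0.645 0.641] [-3.7  2.  18.4] 16.4
the job is handed in; nothing more can be done
None
```

The job is handed in at 16.4 s: the wing plug is still gripped, pressed flush in the socket and turned clockwise to the stop; `finish_job()` returned no verdict.

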